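# Swap mixed-up toe stops and dance plug on rebuilt skate plates

### The arm

A 6-joint arm with a two-finger parallel gripper is mounted at the origin on the work surface. World frame = base frame: x ahead of the robot, y to its left, z up, the work surface at z = 0. Lengths are in m, angles in rad, forces in N, time in s.
With the tool pointing down it reaches from about 0.325 to 0.9 m from the base axis. Payload 6.1 kg.
Tool frame: the origin (TCP) lies at the very end of the fingers, on their centre line; the grasp point (between the pads) lies 19 mm behind it; z points along the fingers, y is the line along which they close (so a half turn about z gives the same grasp; the last joint's range is limited). The gripper opens to 87 mm and grips with 3 to 60 N. Pads are 19 mm wide; open, the fingers measure 117 mm over their backs; the gripper's body (75 mm by 190 mm) begins 51 mm behind the grasp point.
Start: joints at [-1.442, 0.22, 1.526, -0, 1.395, -0.126], TCP at [0.158, -0.605, 0.223] pointing down, gripper open.
Joint ranges: [-2.98, 2.98], [-0.91, 2.08], [0.09, 2.57], [-1.24, 4.39], [0.2, 2.65], [-2.68, 2.68]. Speed limits (rad/s): [2.57, 2.57, 3.01, 3.14, 3.14, 3.14].

### API

Orientations are given as a unit quaternion [w, x, y, z].
In Python, from rig import bot, cams gives the robot as it stands.
- The arm moves only by the tool jog_arm, never from a script. Its argument "series" is text: rows parted by semicolons, each of 7 numbers parted by spaces: the turn, a rotation vector about the tool's x, y, z in degrees, then the shift along the tool's x, y, z in m, then the finger opening in m, from 0 to 0.087. A call has 1 to 20 rows; each row shifts and turns the commanded pose from where the row before left it, along the tool's axes as they then stand; what a row does not reach is not made up. A row lasts 1/10 s, in which the tool goes at most 50 mm and 8.59 degrees, less where a joint would pass 70% of its speed; a pose out of reach is approached as far as the arm can. A call is refused whole if a number of a shift passes 0.05 or a number of a turn 8.59, either way. A call with a gripper value outside its range is refused whole. The fingers move at their own pace and stop on an object; "force" is the grip in N (left out, the last holds). Time passes only in rows, so rows that do not move let the fingers close. It gives the time, the measured TCP pose, the force, the opening and the grip force at its end, in the units of the state.
- bot.observe(): the state, without advancing time (a new reading comes with each control period).
- cams.snapshot(name): name is "scene" or "top" or "wrist"; returns a dict with "image" (480x640x3 uint8, red, green, blue), "intrinsics" (3x3 intrinsics, pixels), "extrinsics" (4x4, takes a point from camera to world coordinates). Camera axes: x right, y down, z forward; pixel columns grow to the right and rows downward; lengths in m; the calibration is good to about 2 mm. A picture is of the moment at which its call begins. There is no depth.
- bot.sign_off(): hands the job in; it is judged then, once.
The state is a dict: "time_s": time; "joint_pos": joint angles; "qvel": joint speeds; "tau": joint torques, N m; "tool_pos": TCP position; "tool_rot": TCP orientation; "ft_force": force on the tool from outside, world axes, zero at the start; "torque": the same for the moment, N m; "gripper_width": finger opening in m; "grip_force": force on a finger pad.
Only numpy, scipy, OpenCV 4.12 (cv2) and the standard library are available. Lean on these libraries where they do the work, as an engineer would, in place of code of your own. Each camera call takes 0.05 s, during which the arm holds its last target. There are 200 camera calls.

### The job

The stops are in the wrong places after the rebuild: press the red toe stop into the socket of the plate with the green wheels and the white dance plug into the socket of the plate with the purple wheels, each pushed down until it snaps fully home, and stand the worn black toe stop in the beech block. The blue block is free for parking one of them on the way. Leave the cup, the seating tool and the loupe where they are, and let go of everything at the end.

Things in the scene. Friction and masses are not known exactly. Their poses are not given: they have to be found in the camera images.
- stop_red: Red toe stop, dark red grooves: round rubber head 48 mm across (44 at the underside), 30 mm high, 85 g. Origin: on the axis at the underside of the head; z up. Steel stem 24 mm below it: neck 10 mm across, then a bulb (14 mm across, 12 to 16 mm down) tapering to a 6 mm tip. Starts in the beech block.
- stop_black: Worn black toe stop, pale scuffs on top: round rubber head 48 mm across (44 at the underside), 30 mm high, 75 g. Origin: on the axis at the underside of the head; z up. Steel stem 24 mm below it: neck 10 mm across, then a bulb (14 mm across, 12 to 16 mm down) tapering to a 6 mm tip. Starts snapped into the purple-wheeled plate.
- plug_white: White urethane dance plug: round head 36 mm across, 18 mm high (side straight to 15 mm), 45 g. Origin: on the axis at the underside of the head; z up. Steel stem 24 mm below it: neck 10 mm across, then a bulb (14 mm across, 12 to 16 mm down) tapering to a 6 mm tip. Starts snapped into the green-wheeled plate.
- plate_green: Fixed bright aluminium skate plate, wheels up, with four green wheels on a ply cradle. Origin: on the bench under the axis of its stop socket, the collar at the toe: 39 mm across, bore 22, rim 50 mm up. +x toe to heel. Wheels 58 mm, centres x 68 and 198, y +-55, z 62 mm: grip stops here closing along y. Push-fit: laid in, a stop stays 14 mm high on spring pins; 8 N snaps it down, 10 N out.
- plate_purple: Fixed dark steel skate plate, wheels up, with four purple wheels on a ply cradle. Origin: on the bench under the axis of its stop socket, the collar at the toe: 39 mm across, bore 22, rim 50 mm up. +x toe to heel. Wheels 58 mm, centres x 68 and 198, y +-55, z 62 mm: grip stops here closing along y. Push-fit: laid in, a stop stays 14 mm high on spring pins; 8 N snaps it down, 10 N out.
- block_beech: beech wood (light brown) stop block, fixed round puck, 60 mm across, 45 mm high, upright bore 22 mm wide, 35 mm deep. Origin: centre of its underside. A stop stands in it stem down, its head's underside on the top face; plain bore, no catch.
- block_blue: blue plastic stop block, fixed round puck, 60 mm across, 45 mm high, upright bore 22 mm wide, 35 mm deep. Origin: centre of its underside. A stop stands in it stem down, its head's underside on the top face; plain bore, no catch. Empty at the start; the free spot.
- cup: pewter cup, 72 mm across the rim, 75 mm high, loose, origin at the centre of its underside; leave it alone
- seating_tool: chrome stepped bearing seating tool standing upright, 34 mm across at the foot, 65 mm high, loose, origin at the centre of its underside; leave it alone
- loupe: black plastic magnifier loupe with a pale lens on top, 42 mm across, 40 mm high, loose, origin at the centre of its underside; leave it alone
Things that resemble listed ones, but are neither listed nor needed, are in the scene too. What is meant by the plug_white is not pink or turquoise, and is the smaller of those in its own colour.

How it is judged:
By the outcome, as a careful person would: the job done as asked, in the order asked, and still so for the second after the job is handed in, with the robot touching nothing.
It also fails if it takes over 109 s, if anything falls off the work surface, if the arm or the gripper's body presses on something with over 40 N, if the wrist force passes 120 N, or if a joint passes its speed limit or range.

## Working session

There is one attempt and no reset: what is moved stays moved. The work goes in short steps, Python scripts to look and compute and a tool call to move; the robot and the scene stay as the last step left them, time stands still between calls to the robot, and variables do not carry over. Pictures are saved under pics/ and viewed, at most 14 in all, crops included, and the job is handed in when it is done.

Besides the shell and the picture viewer there is one more tool, called after "Emit:" as name(argument=value, ...) on one line, values as JSON. jog_arm: Moves the arm, as the interface text tells. Its arguments: {"type":"object","properties":{"series":{"type":"string"},"force":{"type":"number"}},"required":["series"]}

```bash
mkdir -p pics; ls; python3 - <<'E'
from rig import bot,cams
import cv2,pickle
for n in("scene","top","wrist"):
    s=cams.snapshot(n); pickle.dump(s,open(f"pics/{n}0.pkl","wb")); cv2.imwrite(f"pics/{n}0.png",s["image"][...,::-1])
    print(n,s["intrinsics"].tolist(),s["extrinsics"].round(4).tolist())
print(bot.observe())
E
```

```text
pics
scene [[508.89507488264775, 0.0, 312.9473274973829], [0.0, 508.89507488264775, 232.137598687585], [0.0, 0.0, 1.0]] [[0.6471, 0.5892, -0.4839, 0.9821], [0.7624, -0.5018, 0.4086, -0.3874], [-0.0021, -0.6333, -0.7739, 0.8139], [0.0, 0.0, 0.0, 1.0]]
top [[524.8926809215335, 0.0, 315.8440964720718], [0.0, 524.8926809215335, 235.62074913422], [0.0, 0.0, 1.0]] [[-0.0051, -0.9946, 0.104, 0.4113], [-1.0, 0.0042, -0.0087, 0.0212], [0.0082, -0.1041, -0.9945, 1.021], [0.0, 0.0, 0.0, 1.0]]
wrist [[391.5653696047377, 0.0, 318.92674974714316], [0.0, 391.5653696047377, 238.6579195455176], [0.0, 0.0, 1.0]] [[0.2521, -0.9388, -0.2348, 0.2228], [-0.9677, -0.2449, -0.0597, -0.5883], [-0.0015, 0.2423, -0.9702, 0.3837], [0.0, 0.0, 0.0, 1.0]]
{'time_s': 0.15, 'joint_pos': array([-1.44207567e+00,  2.21049135e-01,  1.52734871e+00, -6.43283733e-07,
        1.39472794e+00, -1.26099090e-01]), 'qvel': array([ 0.00041114, -0.00355282, -0.00333972,  0.00066127,  0.00046069,
       -0.00014181]), 'tau': array([ 1.31084933e-03, -4.95192754e+01, -3.87882042e+01,  6.98655099e-02,
        5.30833681e-02, -8.76395984e-05]), 'tool_pos': array([ 0.15747793, -0.60433163,  0.22168578]), 'tool_rot': array([-7.66564520e-04,  9.91894038e-01,  1.27065457e-01, -1.32142555e-06]), 'ft_force': array([ 0.34652674, -0.22696401,  0.37897021]), 'torque': array([-0.00502785, -0.00063249, -0.01028652]), 'grip_force': 0.0, 'gripper_width': 0.08700235432030883}
```

View pics/top0.png

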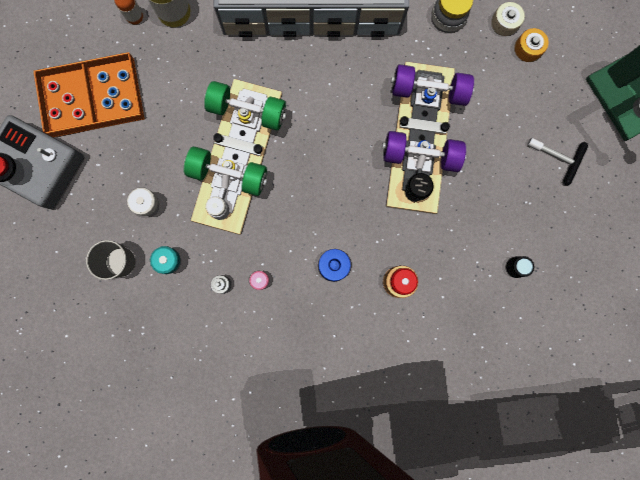

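View pics/scene0.png

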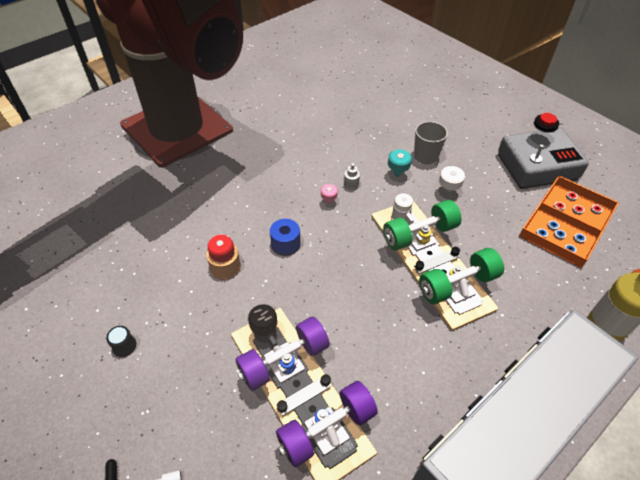

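```bash
python3 - <<'E'
import cv2,numpy as np
def m(n,cs,out):
    im=cv2.imread(f"pics/{n}0.png"); t=[]
    for x,y in cs:
        c=cv2.resize(im[y:y+60,x:x+60],(300,300),interpolation=cv2.INTER_CUBIC)
        for k in range(0,60,10):
            cv2.putText(c,str(x+k),(k*5,8),0,.3,(0,255,255),1);cv2.putText(c,str(y+k),(0,k*5+8),0,.3,(0,255,255),1)
            c[::6,k*5]=(0,255,255);c[k*5,::6]=(0,255,255)
        t.append(c)
    cv2.imwrite(out,np.vstack([np.hstack(t[:2]),np.hstack(t[2:])]))
m("top",[(190,180),(390,155),(370,250),(305,235)],"pics/tc.png")
m("scene",[(370,180),(230,290),(190,225),(255,210)],"pics/sc.png")
E
```

```text
(no output)
```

View pics/tc.png

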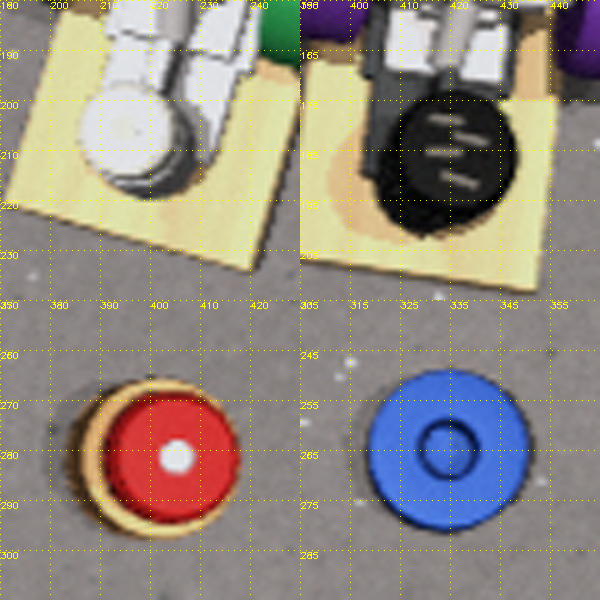

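View pics/sc.png

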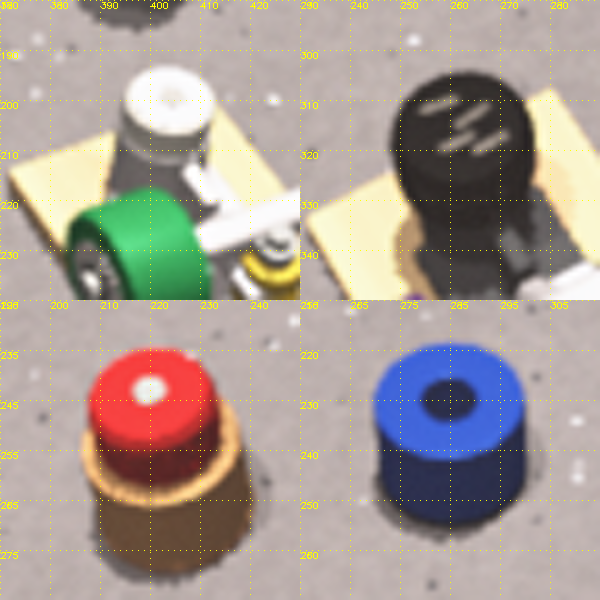

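```bash
cat >h.py <<'E'
import pickle,numpy as np
C={n:pickle.load(open(f"pics/{n}0.pkl","rb")) for n in("scene","top","wrist")}
def ray(s,p):
    if isinstance(s,str): s=C[s]
    E=s["extrinsics"];d=np.linalg.inv(s["intrinsics"])@[*p,1]
    d=E[:3,:3]@d; return E[:3,3],d/np.linalg.norm(d)
def tri(*v):
    A=0;b=0;R=[ray(*x) for x in v]
    for o,d in R:
        P=np.eye(3)-np.outer(d,d);A=A+P;b=b+P@o
    X=np.linalg.solve(A,b)
    return X.round(4),[round(float(np.linalg.norm((np.eye(3)-np.outer(d,d))@(X-o))),4) for o,d in R]
def atz(s,p,z):
    o,d=ray(s,p);return (o+d*(z-o[2])/d[2]).round(4)
E
python3 - <<'E'
from h import *
P={"white":((215,206.4),(404.2,199.6),.067),"black":((421.2,184.4),(262.6,314.6),.08),"red":((405.4,281.2),(220,243),.075),"blue":((334.8,264.8),(284.8,230),.045)}
for k,(t,s,z) in P.items(): print(k,*tri(("top",t),("scene",s)),atz("top",t,z),atz("scene",s,z))
for k,w in {"g":((197,163),(254,180),(217,98),(273,113)),"p":((395,150),(455,155),(404,80),(461,88))}.items():
    W=[atz("top",p,.062)[:2] for p in w]; f=(W[0]+W[1])/2;r=(W[2]+W[3])/2
    u=(r-f)/np.linalg.norm(r-f);v=W[0]-W[1]
    print(k,"len",np.linalg.norm(r-f),"yaw",np.degrees(np.arctan2(u[1],u[0])),"axle",np.degrees(np.arctan2(-v[0],v[1])),"socket",f-.068*u)
E
```

```text
white [0.5674 0.1996 0.0654] [0.0021, 0.0021] [0.5657 0.1977 0.067 ] [0.5694 0.2003 0.067 ]
black [ 0.6032 -0.1781  0.0817] [0.0014, 0.0014] [ 0.6028 -0.1797  0.08  ] [ 0.6032 -0.1765  0.08  ]
red [ 0.428  -0.1461  0.0756] [0.0017, 0.0017] [ 0.4271 -0.1477  0.075 ] [ 0.4287 -0.1446  0.075 ]
blue [ 0.4597 -0.0209  0.044 ] [0.0018, 0.0018] [ 0.4586 -0.0223  0.045 ] [ 0.4615 -0.0199  0.045 ]
g len 0.13131414622956653 yaw -15.48090239882705 axle -17.03060154337874 socket [0.56651708 0.19830037]
p len 0.13409337231944007 yaw -7.6497028677333345 axle -5.042451069170923 socket [ 0.59965517 -0.1831481 ]
```

Emit:
jog_arm(series="0 0 7.7 0 0 0 0.087;0 0 7.7 0 0 0 0.087;0 0 7.7 0 0 0 0.087;0 0 7.7 0 0 0 0.087")

```text
time_s: 0.55
tool_pos: [0.1575, -0.6045, 0.2221]
tool_rot: [-0.0, 0.99, -0.144, -0.0]
ft_force: [0.2, -0.4, -0.8]
gripper_width: 0.0872
grip_force: 0.0
```

Emit:
jog_arm(series="0 0 0 0.0083 -0.0443 0 0.087;0 0 0 0.0083 -0.0443 0 0.087;0 0 0 0.0083 -0.0443 0 0.087;0 0 0 0.0083 -0.0443 0 0.087;0 0 0 0.0083 -0.0443 0 0.087;0 0 0 0.0083 -0.0443 0 0.087;0 0 0 0.0083 -0.0443 0 0.087;0 0 0 0.0083 -0.0443 0 0.087;0 0 0 0.0083 -0.0443 0 0.087;0 0 0 0.0083 -0.0443 0 0.087;0 0 0 0.0083 -0.0443 0 0.087;0 0 0 0.0083 -0.0443 0 0.087;0 0 0 0.0083 -0.0443 0 0.087;0 0 0 0.0083 -0.0443 0 0.087;0 0 0 0.0083 -0.0443 0 0.087;0 0 0 0.0083 -0.0443 0 0.087;0 0 0 0.0083 -0.0443 0 0.087;0 0 0 0.0083 -0.0443 0 0.087;0 0 0 0.0083 -0.0443 0 0.087;0 0 0 0.0083 -0.0443 0 0.087")

```text
time_s: 2.55
tool_pos: [0.5645, 0.2016, 0.2222]
tool_rot: [0.0, 0.99, -0.141, -0.0]
ft_force: [0.9, 0.0, 0.1]
gripper_width: 0.0868
grip_force: 0.0
```

Emit:
jog_arm(series="0 0 0 0 0 0.02 0.087;0 0 0 0 0 0.02 0.087;0 0 0 0 0 0.01 0.087;0 0 0 0 0 0 0.087")

```text
time_s: 2.95
tool_pos: [0.5626, 0.1993, 0.1703]
tool_rot: [0.001, 0.99, -0.141, -0.002]
ft_force: [-0.2, -0.2, -0.7]
gripper_width: 0.0871
grip_force: 0.0
```

```bash
cat >>h.py <<'E'
def snap(n,tag):
    from rig import cams;import cv2
    s=cams.snapshot(n);pickle.dump(s,open(f"pics/{tag}.pkl","wb"));cv2.imwrite(f"pics/{tag}.png",s["image"][...,::-1]);C[tag]=s;return s
def ld(tag): C[tag]=pickle.load(open(f"pics/{tag}.pkl","rb"))
def go(x,y,z,yaw=None):
    "shift in tool axes from the measured pose to x,y,z; turn wanted"
    from rig import bot;from scipy.spatial.transform import Rotation as R
    o=bot.observe();q=o["tool_rot"];M=R.from_quat([*q[1:],q[0]]).as_matrix()
    psi=np.degrees(np.arctan2(M[1,0],M[0,0]))
    print("pos",o["tool_pos"].round(4),"yaw",psi.round(2),"tilt",M[:,2].round(3),"t",o["time_s"],"shift",(M.T@(np.array([x,y,z])-o["tool_pos"])).round(4),"F",o["ft_force"].round(1),"w",round(o["gripper_width"],4),"g",o["grip_force"])
E
python3 -c "
from h import *
snap('wrist','w1');go(.567,.199,.052)"
```

```text
pos [0.5636 0.1993 0.1718] yaw -16.22 tilt [-0.002 -0.    -1.   ] t 3.0 shift [ 0.0036 -0.0007  0.1198] F [-0.3  0.5  0.7] w 0.087 g 0.0
```

View pics/w1.png

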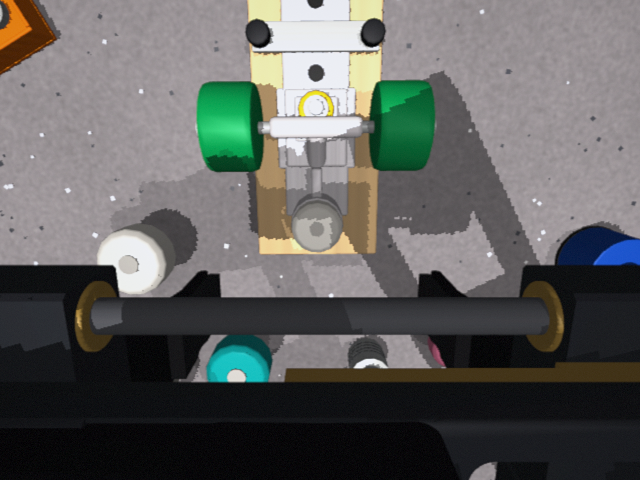

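```bash
python3 -c "
from h import *
ld('w1')
print(atz('w1',(317,229),.067),tri(('w1',(317,229)),('top',(215,206.4)),('scene',(404.2,199.6))))
print([atz('w1',p,.062) for p in((230,126),(403,125))], C['w1']['extrinsics'][:3].round(3).tolist())
go(.567,.199,.052)"
```

```text
[0.5703 0.1983 0.067 ] (array([0.5683, 0.1991, 0.0655]), [0.0017, 0.0026, 0.0021])
[array([0.6526, 0.2344, 0.062 ]), array([0.6212, 0.1241, 0.062 ])] [[-0.279, -0.931, -0.237, 0.628], [-0.96, 0.271, 0.066, 0.181], [0.002, 0.246, -0.969, 0.332]]
pos [0.5636 0.1993 0.1718] yaw -16.22 tilt [-0.002 -0.    -1.   ] t 3.0 shift [ 0.0036 -0.0007  0.1198] F [-0.3  0.5  0.7] w 0.087 g 0.0
```

Emit:
jog_arm(series="0 0 0 0.0048 -0.0011 0.03 0.087;0 0 0 0 0 0.04 0.087;0 0 0 0 0 0.03 0.07;0 0 0 0 0 0.012 0.06;0 0 0 0 0 0.006 0.05;0 0 0 0 0 0 0.044", force=30)

```text
time_s: 3.6
tool_pos: [0.5698, 0.1994, 0.0555]
tool_rot: [-0.0, 0.99, -0.141, 0.001]
ft_force: [0.6, -0.1, -0.1]
gripper_width: 0.0627
grip_force: 0.0
```

```bash
python3 -c "
from h import *
go(.5685,.199,.053)"
```

```text
pos [0.5698 0.1994 0.0555] yaw -16.22 tilt [ 0.001  0.    -1.   ] t 3.6 shift [-0.0012  0.0008  0.0025] F [ 0.6 -0.1 -0.1] w 0.0627 g 0.0
```

Emit:
jog_arm(series="0 0 0 0 0 0.001 0.03;0 0 0 0 0 0 0.02;0 0 0 0 0 0 0.02;0 0 0 0 0 0 0.02;0 0 0 0 0 0 0.02;0 0 0 0 0 0 0.02", force=50)

```text
time_s: 4.2
tool_pos: [0.5697, 0.1995, 0.0546]
tool_rot: [-0.0, 0.99, -0.141, 0.001]
ft_force: [-0.5, -0.8, 4.8]
gripper_width: 0.0341
grip_force: 50.0
```

```bash
python3 -c "
from h import *
import cv2
a=snap('wrist','w2')['image'][180:330,220:420];b=snap('scene','s2')['image'][170:270,340:480]
cv2.imwrite('pics/m2.png',np.hstack([cv2.resize(a,(400,300)),cv2.resize(b,(400,300))])[...,::-1])
go(.5685,.199,.053)"
```

```text
pos [0.5698 0.1995 0.0546] yaw -16.2 tilt [ 0.001  0.    -1.   ] t 4.3 shift [-0.0011  0.0008  0.0016] F [ 0.1 -1.1  6.4] w 0.0344 g 50.00200861689791
```

View pics/m2.png

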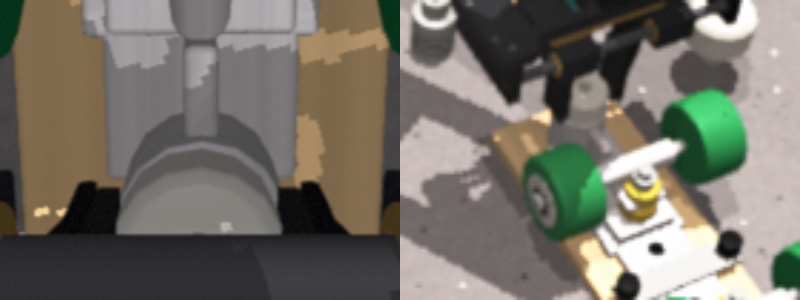

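Emit:
jog_arm(series="0 0 0 0 0 -0.004 0.02;0 0 0 0 0 -0.006 0.02;0 0 0 0 0 -0.008 0.02;0 0 0 0 0 -0.012 0.02;0 0 0 0 0 -0.02 0.02;0 0 0 0 0 -0.02 0.02;0 0 0 0 0 -0.02 0.02;0 0 0 0 0 -0.01 0.02;0 0 0 0 0 0 0.02")

```text
time_s: 5.2
tool_pos: [0.5707, 0.1998, 0.1564]
tool_rot: [-0.001, 0.99, -0.141, 0.002]
ft_force: [0.2, 0.1, -0.6]
gripper_width: 0.0341
grip_force: 50.0
```

```bash
python3 -c "
from h import *
import cv2
a=snap('wrist','w3')['image'][180:330,220:420];b=snap('scene','s3')['image'][110:250,320:520]
cv2.imwrite('pics/m3.png',np.hstack([cv2.resize(a,(400,300)),cv2.resize(b,(400,280+20))])[...,::-1])
go(.46,-.021,.155)"
```

```text
pos [0.5689 0.1994 0.1534] yaw -16.2 tilt [-0.  0. -1.] t 5.3 shift [-0.0431  0.242  -0.0016] F [-0.4 -0.1 -0.9] w 0.0342 g 49.99981968579854
```

View pics/m3.png

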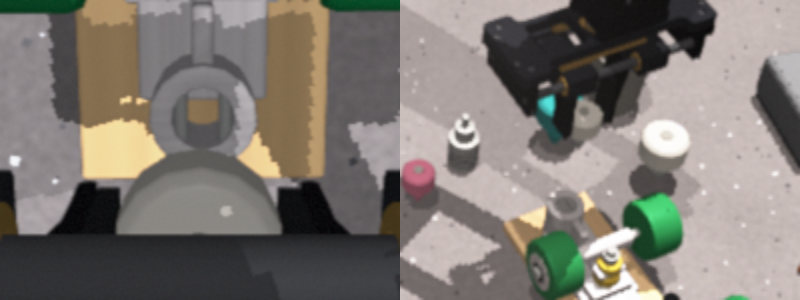

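```bash
python3 -c "
from h import *
ld('w3');ld('s3')
print(atz('w3',(321.5,239),.05),atz('s3',(404,206.6),.05),tri(('w3',(321.5,239)),('s3',(404,206.6))))
go(.46,-.021,.155)"
```

```text
[0.5708 0.1982 0.05  ] [0.573  0.1992 0.05  ] (array([0.572 , 0.1986, 0.0504]), [0.0012, 0.0012])
pos [0.5689 0.1994 0.1534] yaw -16.2 tilt [-0.  0. -1.] t 5.3 shift [-0.0431  0.242  -0.0016] F [-0.4 -0.1 -0.9] w 0.0342 g 49.99981968579854
```

Emit:
jog_arm(series="0 0 0 -0.0072 0.0403 0 0.02;0 0 0 -0.0072 0.0403 0 0.02;0 0 0 -0.0072 0.0403 0 0.02;0 0 0 -0.0072 0.0403 0 0.02;0 0 0 -0.0072 0.0403 0 0.02;0 0 0 -0.0072 0.0403 0 0.02;0 0 0 0 0 0.02 0.02;0 0 0 0 0 0.02 0.02;0 0 0 0 0 0 0.02;0 0 0 0 0 0 0.02")

```text
time_s: 6.3
tool_pos: [0.4592, -0.0205, 0.1127]
tool_rot: [-0.0, 0.99, -0.141, -0.001]
ft_force: [-0.8, 0.4, 0.4]
gripper_width: 0.0344
grip_force: 50.0
```

```bash
python3 -c "
from h import *
import cv2
a=snap('wrist','w4')['image'][150:350,200:440];b=snap('scene','s4')['image'][150:250,230:350]
cv2.imwrite('pics/m4.png',np.hstack([cv2.resize(a,(400,333)),cv2.resize(b,(400,333))])[...,::-1])
go(.46,-.021,.051)"
```

```text
pos [ 0.4606 -0.0206  0.1141] yaw -16.17 tilt [ 0.001 -0.    -1.   ] t 6.4 shift [-0.0005  0.0006  0.0631] F [-1.2  0.3  0.4] w 0.0347 g 49.999885238727124
```

View pics/m4.png

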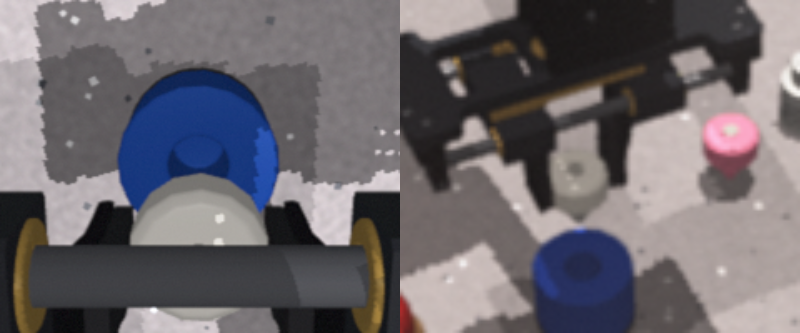

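```bash
python3 -c "
from h import *
ld('w4')
print(atz('w4',(318.8,243),.045),tri(('w4',(318.8,243)),('scene',(284.8,230)),('top',(334.8,264.8))))
go(.4605,-.021,.0505)"
```

```text
[ 0.4661 -0.0223  0.045 ] (array([ 0.4619, -0.0215,  0.0438]), [0.0039, 0.002, 0.0033])
pos [ 0.4606 -0.0206  0.1141] yaw -16.17 tilt [ 0.001 -0.    -1.   ] t 6.4 shift [-0.      0.0004  0.0636] F [-1.2  0.3  0.4] w 0.0347 g 49.999885238727124
```

Emit:
jog_arm(series="0 0 0 0 0 0.02 0.02;0 0 0 0 0 0.015 0.02;0 0 0 0 0 0.012 0.02;0 0 0 0 0 0.008 0.02;0 0 0 0 0 0.004 0.02;0 0 0 0 0 0.003 0.02;0 0 0 0 0 0 0.02")

```text
time_s: 7.1
tool_pos: [0.4603, -0.0208, 0.0516]
tool_rot: [0.0, 0.99, -0.141, 0.0]
ft_force: [-0.8, 0.2, -0.2]
gripper_width: 0.0342
grip_force: 50.0
```

Emit:
jog_arm(series="0 0 0 0 0 0.0015 0.02;0 0 0 0 0 0 0.05;0 0 0 0 0 0 0.087;0 0 0 0 0 0 0.087;0 0 0 0 0 0 0.087;0 0 0 0 0 -0.02 0.087;0 0 0 0 0 -0.04 0.087;0 0 0 0 0 -0.04 0.087;0 0 0 0.0014 0.043 0 0.087;0 0 0 0.0014 0.043 0 0.087;0 0 0 0.0014 0.043 0 0.087;0 0 0 0 0 0 0.087;0 0 0 0 0 0 0.087")

```text
time_s: 8.4
tool_pos: [0.4279, -0.1465, 0.1501]
tool_rot: [-0.0, 0.99, -0.142, 0.0]
ft_force: [-0.2, 0.3, 0.1]
gripper_width: 0.0871
grip_force: 0.0
```

```bash
python3 -c "
from h import *
snap('wrist','w5')
go(.428,-.146,.052)"
```

```text
pos [ 0.4281 -0.1456  0.15  ] yaw -16.27 tilt [-0.     0.001 -1.   ] t 8.45 shift [0.0001 0.0004 0.098 ] F [ 0.1 -0.8 -0.4] w 0.0874 g 0.0
```

View pics/w5.png

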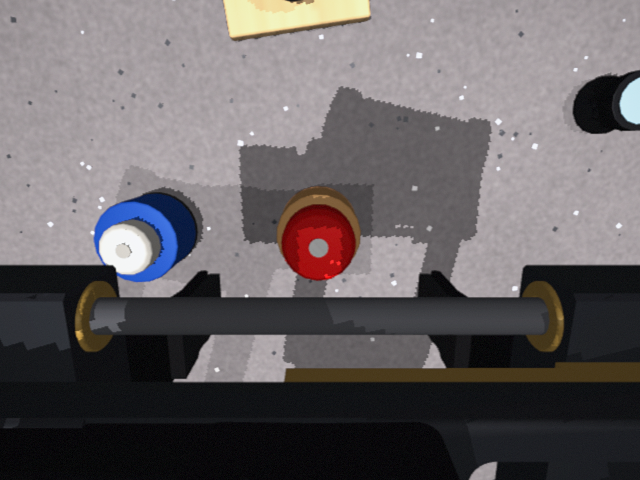

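```bash
python3 -c "
from h import *
ld('w5')
print(atz('w5',(318,248),.0755),tri(('w5',(318,248)),('scene',(220,243)),('top',(405.4,281.2))))
print(atz('w5',(124,249),.062))
go(.4285,-.146,.052)"
```

```text
[ 0.4303 -0.1465  0.0755] (array([ 0.4288, -0.1463,  0.0756]), [0.0014, 0.0015, 0.0022])
[ 0.4623 -0.0218  0.062 ]
pos [ 0.4281 -0.1456  0.15  ] yaw -16.27 tilt [-0.     0.001 -1.   ] t 8.45 shift [0.0005 0.0003 0.098 ] F [ 0.1 -0.8 -0.4] w 0.0874 g 0.0
```

Emit:
jog_arm(series="0 0 0 0.001 0 0.03 0.087;0 0 0 0 0 0.03 0.08;0 0 0 0 0 0.025 0.07;0 0 0 0 0 0.008 0.06;0 0 0 0 0 0.005 0.056;0 0 0 0 0 0 0.03;0 0 0 0 0 0 0.03;0 0 0 0 0 0 0.03;0 0 0 0 0 0 0.03;0 0 0 0 0 0 0.03;0 0 0 0 0 0 0.03", force=45)

```text
time_s: 9.55
tool_pos: [0.4301, -0.1465, 0.0532]
tool_rot: [0.0, 0.99, -0.141, 0.001]
ft_force: [-0.1, 1.5, 6.6]
gripper_width: 0.0466
grip_force: 45.0
```

Emit:
jog_arm(series="0 0 0 0 0 -0.01 0.03;0 0 0 0 0 -0.025 0.03;0 0 0 0 0 -0.035 0.03;0 0 0 0 0 -0.04 0.03;0 0 0 0.0043 -0.0412 0 0.03;0 0 0 0.0043 -0.0412 0 0.03;0 0 0 0.0043 -0.0412 0 0.03;0 0 0 0.0043 -0.0412 0 0.03;0 0 0 0.0043 -0.0412 0 0.03;0 0 0 0.0043 -0.0412 0 0.03;0 0 0 0.0043 -0.0412 0 0.03;0 0 0 0.0043 -0.0412 0 0.03;0 0 0 0.0043 -0.0412 0 0.03;0 0 0 0 0 0.02 0.03;0 0 0 0 0 0.02 0.03;0 0 0 0 0 0 0.03;0 0 0 0 0 0 0.03")

```text
time_s: 11.25
tool_pos: [0.5692, 0.1989, 0.122]
tool_rot: [0.0, 0.99, -0.141, -0.001]
ft_force: [0.7, -0.6, -0.4]
gripper_width: 0.0468
grip_force: 45.0
```

```bash
python3 -c "
from h import *
go(.571,.1988,.0722)"
```

```text
pos [0.5692 0.1989 0.122 ] yaw -16.22 tilt [-0.001 -0.    -1.   ] t 11.25 shift [ 0.0018 -0.0004  0.0498] F [ 0.7 -0.6 -0.4] w 0.0468 g 44.999859309755266
```

Emit:
jog_arm(series="0 0 0 0.0015 -0.0003 0.015 0.03;0 0 0 0 0 0.012 0.03;0 0 0 0 0 0.01 0.03;0 0 0 0 0 0.006 0.03;0 0 0 0 0 0.004 0.03;0 0 0 0 0 0 0.03")

```text
time_s: 11.85
tool_pos: [0.5708, 0.1989, 0.0743]
tool_rot: [0.0, 0.99, -0.141, -0.001]
ft_force: [-0.4, -0.5, -0.7]
gripper_width: 0.0468
grip_force: 45.0
```

Emit:
jog_arm(series="0 0 0 0 0 0.004 0.03;0 0 0 0 0 0.004 0.03;0 0 0 0 0 0.004 0.03;0 0 0 0 0 0.004 0.03;0 0 0 0 0 0 0.03")

```text
time_s: 12.35
tool_pos: [0.571, 0.199, 0.0584]
tool_rot: [0.0, 0.99, -0.141, -0.0]
ft_force: [0.5, -0.1, -0.5]
gripper_width: 0.0466
grip_force: 45.0
```

Emit:
jog_arm(series="0 0 0 0 0 0.002 0.03;0 0 0 0 0 0.001 0.03;0 0 0 0 0 0 0.03")

```text
time_s: 12.65
tool_pos: [0.5712, 0.199, 0.0582]
tool_rot: [0.0, 0.99, -0.141, -0.0]
ft_force: [-7.2, -2.2, 14.0]
gripper_width: 0.0467
grip_force: 45.0
```

Emit:
jog_arm(series="0 0 0 0 0 -0.002 0.05;0 0 0 0 0 0 0.087;0 0 0 0 0 0 0.087;0 0 0 0 0 0 0.087;0 0 0 0 0 -0.02 0.087;0 0 0 0 0 -0.04 0.087;0 0 -4.9 0 0 -0.04 0.087;0 0 -4.9 0 0 0 0.087;0 0 0 0.0082 0.0415 0 0.087;0 0 0 0.0082 0.0415 0 0.087;0 0 0 0.0082 0.0415 0 0.087;0 0 0 0.0082 0.0415 0 0.087;0 0 0 0.0082 0.0415 0 0.087;0 0 0 0.0082 0.0415 0 0.087;0 0 0 0.0082 0.0415 0 0.087;0 0 0 0.0082 0.0415 0 0.087;0 0 0 0.0082 0.0415 0 0.087;0 0 0 0 0 0 0.087;0 0 0 0 0 0 0.087")

```text
time_s: 14.55
tool_pos: [0.6026, -0.1811, 0.1575]
tool_rot: [-0.0, 0.998, -0.057, -0.0]
ft_force: [0.7, -0.3, 0.4]
gripper_width: 0.0874
grip_force: 0.0
```

```bash
python3 -c "
from h import *
import cv2
a=snap('wrist','w6')['image'][0:300,120:520];b=snap('scene','s6')['image'][150:300,340:540]
cv2.imwrite('pics/m6.png',np.vstack([np.hstack([a,cv2.resize(b,(400,300))])])[...,::-1])
go(.6025,-.180,.056)"
```

```text
pos [ 0.6027 -0.1793  0.1576] yaw -6.37 tilt [-0.001  0.001 -1.   ] t 14.65 shift [-1.000e-04  8.000e-04  1.016e-01] F [0.4 0.5 0.4] w 0.0871 g 0.0
```

View pics/m6.png

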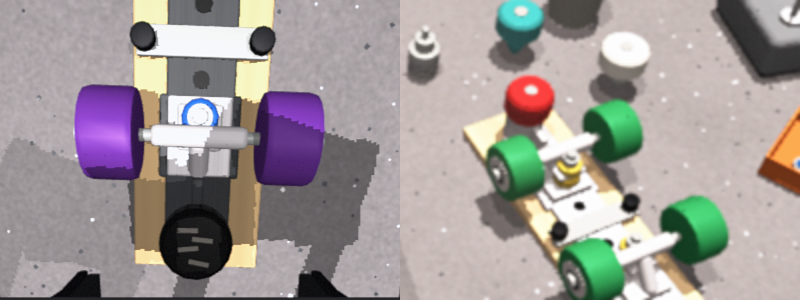

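```bash
python3 -c "
from h import *
ld('w6')
print(atz('w6',(316,242),.08),tri(('w6',(316,242)),('scene',(262.6,314.6)),('top',(421.2,184.4))))
l,r=[atz('w6',p,.062) for p in((229,132),(409,139))]
m=(l+r)/2;v=l-r;y=np.arctan2(-v[0],v[1]);print(np.linalg.norm(v),np.degrees(y),m-.068*np.array([np.cos(y),np.sin(y),0]))
ld('s6');t=snap('top','t6')
"
```

```text
[ 0.6081 -0.18    0.08  ] (array([ 0.6049, -0.1789,  0.0803]), [0.0034, 0.0025, 0.0023])
0.11461317550787956 -8.681550133942693 [ 0.60552911 -0.17918591  0.062     ]
```

Emit:
jog_arm(series="0 0 1.5 0.0023 0.0002 0.03 0.087;0 0 0 0 0 0.03 0.08;0 0 0 0 0 0.025 0.07;0 0 0 0 0 0.01 0.06;0 0 0 0 0 0.007 0.056;0 0 0 0 0 0 0.03;0 0 0 0 0 0 0.03;0 0 0 0 0 0 0.03;0 0 0 0 0 0 0.03;0 0 0 0 0 0 0.03;0 0 0 0 0 0 0.03", force=50)

```text
time_s: 15.8
tool_pos: [0.6063, -0.1805, 0.0574]
tool_rot: [-0.0, 0.998, -0.069, 0.001]
ft_force: [1.2, 5.3, 5.3]
gripper_width: 0.0466
grip_force: 50.0
```

Emit:
jog_arm(series="0 0 0 0 0 -0.004 0.03;0 0 0 0 0 -0.006 0.03;0 0 0 0 0 -0.008 0.03;0 0 0 0 0 -0.012 0.03;0 0 0 0 0 -0.02 0.03;0 0 0 0 0 -0.02 0.03;0 0 0 0 0 -0.02 0.03;0 0 0 0 0 -0.01 0.03;0 0 0 0 0 0 0.03;0 0 0 0 0 0 0.03")

```text
time_s: 16.8
tool_pos: [0.605, -0.181, 0.1559]
tool_rot: [0.0, 0.998, -0.069, -0.0]
ft_force: [-0.2, -0.6, -0.7]
gripper_width: 0.0471
grip_force: 50.0
```

```bash
python3 -c "
from h import *
import cv2
a=snap('wrist','w7')['image'][150:300,220:420];b=snap('scene','s7')['image'][230:380,180:380]
cv2.imwrite('pics/m7.png',np.hstack([cv2.resize(x,(400,300)) for x in(a,b)])[...,::-1])
go(.4295,-.1463,.1)"
```

```text
pos [ 0.6044 -0.1806  0.1547] yaw -7.91 tilt [-0.002  0.001 -1.   ] t 16.9 shift [-0.1778 -0.0099  0.0551] F [-0.3 -0.1 -0.2] w 0.0467 g 49.99942974653095
```

View pics/m7.png

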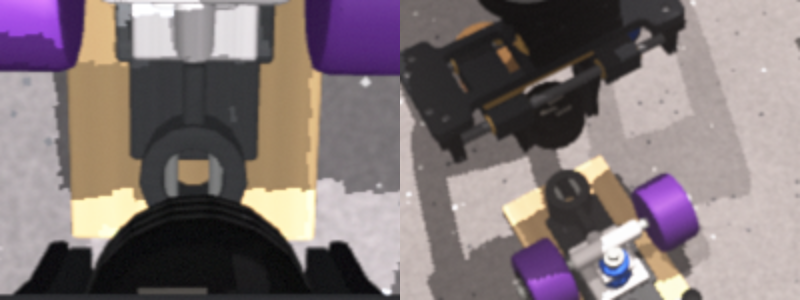

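```bash
python3 -c "
from h import *
ld('w7');ld('s7')
print('beech',atz('top',(402,281.6),.045))
print('sock',atz('w7',(316.5,237.5),.05),atz('s7',(264,325),.05),tri(('w7',(316.5,237.5)),('s7',(264,325))))
"
```

```text
beech [ 0.4269 -0.1467  0.045 ]
sock [ 0.6065 -0.1796  0.05  ] [ 0.6053 -0.1781  0.05  ] (array([ 0.608 , -0.1798,  0.0557]), [0.0002, 0.0002])
```

Emit:
jog_arm(series="0 0 0 -0.0356 -0.002 0 0.03;0 0 0 -0.0356 -0.002 0 0.03;0 0 0 -0.0356 -0.002 0 0.03;0 0 0 -0.0356 -0.002 0 0.03;0 0 0 -0.0354 -0.0018 0 0.03;0 0 0 0 0 0.02 0.03;0 0 0 0 0 0.015 0.03;0 0 0 0 0 0 0.03;0 0 0 0 0 0 0.03")

```text
time_s: 17.8
tool_pos: [0.4299, -0.1464, 0.1205]
tool_rot: [-0.0, 0.998, -0.069, -0.001]
ft_force: [-0.1, 0.3, -0.6]
gripper_width: 0.0468
grip_force: 50.0
```

```bash
python3 -c "
from h import *
import cv2
a=snap('wrist','w8')['image'][150:300,220:420];b=snap('scene','s8')['image'][190:310,140:300]
cv2.imwrite('pics/m8.png',np.hstack([cv2.resize(x,(400,300)) for x in(a,b)])[...,::-1])
go(.4295,-.1463,.0535)"
```

```text
pos [ 0.4309 -0.1469  0.1215] yaw -7.89 tilt [ 0. -0. -1.] t 17.9 shift [-0.0015 -0.0004  0.068 ] F [ 0.3  0.1 -1.2] w 0.0468 g 49.99958918429911
```

View pics/m8.png

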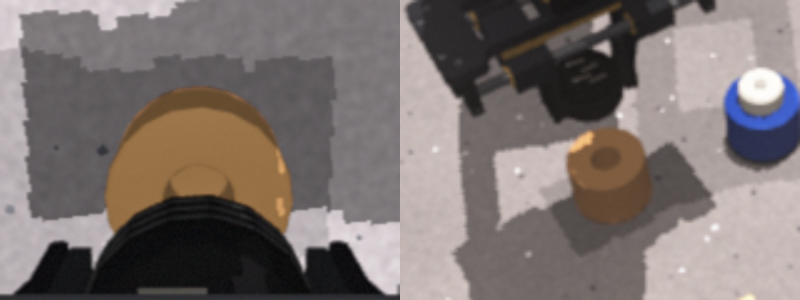

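```bash
python3 -c "
from h import *
ld('s8')
print('beech',atz('s8',(222,252.8),.045))"
```

```text
beech [ 0.4284 -0.145   0.045 ]
```

Emit:
jog_arm(series="0 0 0 -0.0015 0 0.015 0.03;0 0 0 0 0 0.015 0.03;0 0 0 0 0 0.012 0.03;0 0 0 0 0 0.01 0.03;0 0 0 0 0 0.008 0.03;0 0 0 0 0 0.005 0.03;0 0 0 0 0 0.003 0.03;0 0 0 0 0 0 0.03")

```text
time_s: 18.7
tool_pos: [0.429, -0.1464, 0.0529]
tool_rot: [-0.0, 0.998, -0.069, -0.0]
ft_force: [-0.1, 0.1, -0.0]
gripper_width: 0.0467
grip_force: 50.0
```

Emit:
jog_arm(series="0 0 0 0 0 0 0.06;0 0 0 0 0 0 0.087;0 0 0 0 0 0 0.087;0 0 0 0 0 0 0.087;0 0 0 0 0 -0.02 0.087;0 0 0 0 0 -0.04 0.087;0 0 0 0 0 -0.04 0.087;0 0 0 0.005 -0.0428 0 0.087;0 0 0 0.005 -0.0428 0 0.087;0 0 0 0.005 -0.0427 0 0.087;0 0 0 0 0 0 0.087;0 0 0 0 0 0 0.087")

```text
time_s: 19.9
tool_pos: [0.4615, -0.0206, 0.1531]
tool_rot: [0.0, 0.998, -0.067, -0.0]
ft_force: [0.5, -1.1, 0.5]
gripper_width: 0.0869
grip_force: 0.0
```

```bash
python3 -c "
from h import *
snap('wrist','w9')
go(.4615,-.0215,.05)"
```

```text
pos [ 0.4613 -0.0215  0.153 ] yaw -7.83 tilt [-0. -0. -1.] t 19.95 shift [ 2.00e-04 -1.00e-04  1.03e-01] F [ 0.1 -0.2 -0.1] w 0.0872 g 0.0
```

View pics/w9.png

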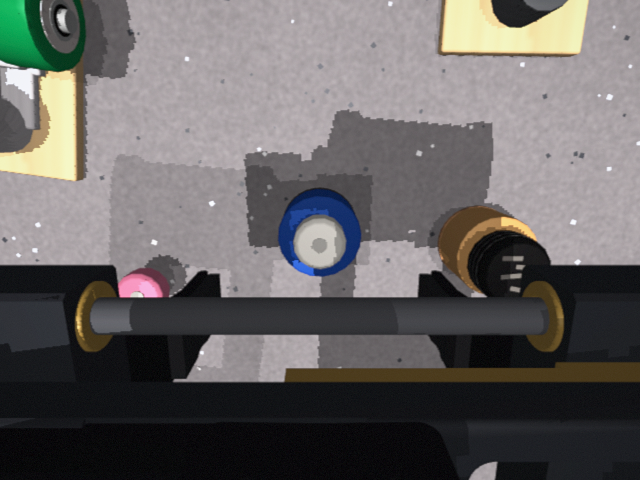

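```bash
python3 -c "
from h import *
ld('w9')
print(atz('w9',(320,243),.062))"
```

```text
[ 0.4625 -0.0217  0.062 ]
```

Emit:
jog_arm(series="0 0 0 0.001 0 0.03 0.087;0 0 0 0 0 0.03 0.08;0 0 0 0 0 0.025 0.07;0 0 0 0 0 0.01 0.06;0 0 0 0 0 0.008 0.05;0 0 0 0 0 0 0.045;0 0 0 0 0 0 0.02;0 0 0 0 0 0 0.02;0 0 0 0 0 0 0.02;0 0 0 0 0 0 0.02;0 0 0 0 0 0 0.02", force=50)

```text
time_s: 21.05
tool_pos: [0.4634, -0.0218, 0.0512]
tool_rot: [0.0, 0.998, -0.069, 0.001]
ft_force: [-0.4, -1.4, 6.7]
gripper_width: 0.0339
grip_force: 50.0
```

Emit:
jog_arm(series="0 0 0 0 0 -0.01 0.02;0 0 0 0 0 -0.025 0.02;0 0 0 0 0 -0.035 0.02;0 0 0 0 0 -0.03 0.02;0 0 0 0.0326 0.0273 0 0.02;0 0 0 0.0326 0.0273 0 0.02;0 0 0 0.0326 0.0273 0 0.02;0 0 0 0.0326 0.0273 0 0.02;0 0 0 0.0325 0.0272 0 0.02;0 0 0 0 0 0.02 0.02;0 0 0 0 0 0.015 0.02;0 0 0 0 0 0 0.02;0 0 0 0 0 0 0.02")

```text
time_s: 22.35
tool_pos: [0.6041, -0.1779, 0.1145]
tool_rot: [-0.0, 0.998, -0.069, -0.001]
ft_force: [0.0, 0.5, 0.2]
gripper_width: 0.0342
grip_force: 50.0
```

```bash
python3 -c "
from h import *
go(.606,-.1795,.0702)"
```

```text
pos [ 0.6041 -0.1779  0.1145] yaw -7.86 tilt [-0.002  0.001 -1.   ] t 22.35 shift [0.0022 0.0013 0.0443] F [0.  0.5 0.2] w 0.0342 g 49.999842087272555
```

Emit:
jog_arm(series="0 0 0 0.0018 0.0012 0.012 0.02;0 0 0 0 0 0.012 0.02;0 0 0 0 0 0.008 0.02;0 0 0 0 0 0.006 0.02;0 0 0 0 0 0.004 0.02;0 0 0 0 0 0 0.02")

```text
time_s: 22.95
tool_pos: [0.6063, -0.1802, 0.0722]
tool_rot: [-0.0, 0.998, -0.069, -0.001]
ft_force: [-0.5, 0.6, -0.6]
gripper_width: 0.0341
grip_force: 50.0
```

Emit:
jog_arm(series="0 0 0 0 0 0.004 0.02;0 0 0 0 0 0.004 0.02;0 0 0 0 0 0.004 0.02;0 0 0 0 0 0.003 0.02;0 0 0 0 0 0 0.02")

```text
time_s: 23.45
tool_pos: [0.6059, -0.18, 0.0569]
tool_rot: [-0.0, 0.998, -0.069, -0.001]
ft_force: [-0.6, 2.4, -0.8]
gripper_width: 0.0337
grip_force: 50.0
```

Emit:
jog_arm(series="0 0 0 0 0 0.002 0.02;0 0 0 0 0 0.002 0.02;0 0 0 0 0 0 0.02")

```text
time_s: 23.75
tool_pos: [0.6063, -0.1802, 0.0561]
tool_rot: [-0.0, 0.998, -0.069, -0.001]
ft_force: [-7.8, 5.9, 15.3]
gripper_width: 0.0341
grip_force: 50.0
```

Emit:
jog_arm(series="0 0 0 0 0 -0.002 0.02;0 0 0 0 0 0 0.05;0 0 0 0 0 0 0.087;0 0 0 0 0 0 0.087;0 0 0 0 0 0 0.087;0 0 0 0 0 0 0.087;0 0 0 0 0 -0.02 0.087;0 0 0 0 0 -0.04 0.087;0 0 0 0 0 -0.04 0.087;0 0 0 0 0 -0.04 0.087;0 0 0 -0.03 0.03 0 0.087;0 0 0 -0.03 0.03 0 0.087;0 0 0 -0.03 0.03 0 0.087;0 0 0 -0.03 0.03 0 0.087;0 0 0 0 0 0 0.087;0 0 0 0 0 0 0.087")

```text
time_s: 25.35
tool_pos: [0.4709, -0.2836, 0.1963]
tool_rot: [0.0, 0.998, -0.07, 0.0]
ft_force: [0.8, 0.8, 0.8]
gripper_width: 0.0871
grip_force: 0.0
```

```bash
python3 -c "
from h import *
import cv2
a=snap('top','t10')['image'];b=snap('scene','s10')['image'][100:400,80:480]
cv2.imwrite('pics/m10.png',np.hstack([a[130:430,80:480],b])[...,::-1])
go(0,0,0)"
```

```text
pos [ 0.4719 -0.2825  0.1962] yaw -7.89 tilt [ 0.001  0.    -1.   ] t 25.45 shift [-0.5063 -0.2151  0.1959] F [-0.   0.4  1.1] w 0.0868 g 0.0
```

View pics/m10.png

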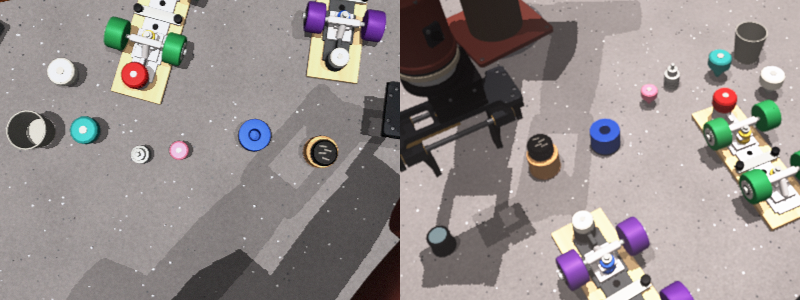

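```bash
python3 -c "
from h import *
ld('t10');ld('s10')
print(tri(('t10',(214.5,204.5)),('s10',(404.5,197))),tri(('t10',(419,187.5)),('s10',(263,320))))
from rig import bot
print(bot.sign_off())"
```

```text
(array([0.5688, 0.1982, 0.0753]), [0.0014, 0.0014]) (array([ 0.6015, -0.1781,  0.0617]), [0.0015, 0.0015])
the job is handed in; nothing more can be done
None
```

The red toe stop is snapped home in the green-wheeled plate, the white dance plug is snapped home in the purple-wheeled plate, and the black toe stop stands in the beech block. Everything is released and the cup, seating tool and loupe were left alone. The job was handed in at about 25 s of the 109 s allowed; the sign-off call gave no verdict.

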